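Slide the top copper panel off its stack into the plating jig and bolt it in

TASK

Load the plating jig: with closed fingertips resting lightly on the top copper panel of the stack, shear it sideways off the pile, keeping it flat, straight into the jig beside it, under the sprung contact clip and fully home against the end stop. Then push the jig's locking bolt fully across behind the panel and let go. The panel faces are polished, so never press hard on the top panel (20 N at most); leave the four other panels squared up in the tray and everything round about where it is.

Things in the scene. Friction and masses are not known exactly. Their poses are not given: they have to be found in the camera images.
- load_board: fixed grey board, 216 x 300 x 12 mm, with an aluminium stack tray (-y end) and a white plating jig (+y end). Origin: on the middle line of tray and jig, underside (z 0). Reaches x -138 to +78, y -150 to +150 mm; the jig's steel hanger hook stands out at the +y end to y 194, z 61 mm. Panels slide along its +y from tray into jig; its -x side, with the bolt, faces the robot; +z up
- tray_center (a point): centre of the tray's floor: board frame x 0, y -80, z 14 mm. The tray holds the stack between a back wall (-y) and side walls, all up to z 37 mm, 93 mm apart inside; it is open towards the jig (+y), whose block starts 53 mm from here and keeps the lower panels in
- panel_home (a point): point on the jig's bed under the centre of a panel that is fully home: board frame x 0, y +41 mm, z 27.9 to 29.6 mm (jigs differ), so 0.4 to 2.1 mm below the top panel's underside; axes as the board's. The bed starts 68 mm before it; side rails 94 mm apart, 8.5 mm high over the bed, with a flared mouth; end stop face 50.5 mm past this point (0.5 mm of play)
- top_panel: uppermost of five equal polished copper panels, 90 (x) x 100 (y) x 4 mm, about 0.3 kg; origin: centre of its underside. Top face at z 34 mm on the stack, 31.9 to 33.6 on the jig's bed. Too wide to grasp. Friction on panels and jig about 0.2, under the fingertips 0.6. Pressed with 8 to 14 N it follows the fingertips, also under the clip; a light touch slips, over 20 N is too hard
- panel_0: copper panel number 1 from the bottom of the stack, same size as top_panel, origin at the centre of its underside (z 14 mm); stays in the tray, where it has 1.5 to 3 mm of play
- panel_1: copper panel number 2 from the bottom of the stack, same size as top_panel, origin at the centre of its underside (z 18 mm); stays in the tray, where it has 1.5 to 3 mm of play
- panel_2: copper panel number 3 from the bottom of the stack, same size as top_panel, origin at the centre of its underside (z 22 mm); stays in the tray, where it has 1.5 to 3 mm of play
- panel_3: copper panel number 4 from the bottom of the stack, same size as top_panel, origin at the centre of its underside (z 26 mm); stays in the tray, where it has 1.5 to 3 mm of play
- contact_clip (a joint): angle (rad) of the jig's contact clip, 0 when the jig is empty: two sprung copper leaves, 26 mm either side of the middle, hinged on the end stop and reaching 36 mm back over the bed, tips turned up. The panel's front edge runs under them over its last 23 mm and lifts them to about 0.05 rad; they press down with about 2.5 N in all, so the drag rises by 1 to 2 N there
- bolt (a joint): travel (m) of the locking bolt: about 0 = drawn back clear of the jig's mouth, 0.034 = fully across, at its stop. A flat steel bar, 10 x 6 mm, that slides along the board's +x (away from the robot) close behind a panel that is home; its bevelled nose draws in a panel 2 or 3 mm short, one farther out blocks it. It takes about 2 N to move and stays where it is left
- bolt_post (a point): middle height of the upright finger post on the bolt's outer end, on its axis: steel, 12 mm diameter, from 14 mm below this point to 9 mm above it, then a 15 mm head, 5 mm high; this point is at z 48 to 50 mm. It moves with the bolt from board x -120 mm (drawn back) to x -86 mm (across) at y -15.5 mm; nothing within 30 mm of its way stands higher than 41 mm
- anode_0: bystander: copper anode strip 18 x 150 x 8 mm lying on the board in front of the jig; origin at the centre of its underside
- anode_1: bystander: copper anode strip 18 x 150 x 8 mm on the worktop; origin at the centre of its underside
- multimeter: bystander: pocket multimeter 135 x 68 x 38 mm; origin at the centre of its underside
- petri_dish: bystander: covered dish, 90 mm diameter, 17 mm high; origin at the centre of its underside
- strip_box: bystander: small carton 90 x 56 x 18 mm; origin at the centre of its underside
- timer_a: bystander: bench timer 34 x 64 x 16 mm lying on the board in front of the tray; origin at the centre of its underside

How it is judged:
On the way:
1. the top panel lies flat and fully home in the jig, the bolt still drawn back (y of top_panel in the frame of panel_home between -0.0025 and 0.0025 m and x of top_panel in the frame of panel_home between -0.004 and 0.004 m and z of top_panel in the frame of panel_home below 0.0015 m and angle between top_panel's own z axis and vertical below 0.03 rad and angle between the y axis of top_panel and the y axis of load_board, either way round below 0.06 rad and value of joint bolt below 0.015 m), for 0.2 s.
At the end, for the whole second after the job is handed in: Top panel at rest flat in the jig: within 2.5 mm of home along the slide, 4 mm across, 1.5 mm in height, tilt under 0.03 rad, skew under 0.06 rad; bolt at least 30 mm across; the four other panels flat in the tray, at most 10 mm towards the jig (y of top_panel in the frame of panel_home between -0.0025 and 0.0025 m and x of top_panel in the frame of panel_home between -0.004 and 0.004 m and z of top_panel in the frame of panel_home below 0.0015 m and angle between each of top_panel, panel_0, panel_1, panel_2, panel_3's own z axis and vertical below 0.03 rad and angle between the y axis of top_panel and the y axis of load_board, either way round below 0.06 rad and value of joint bolt above 0.03 m and linear speed of top_panel below 0.01 m/s and y of each of panel_0, panel_1, panel_2, panel_3 in the frame of load_board below -0.07 m); the robot touches nothing.
It fails at once if pressing or pushing the top panel with more than 20 N (contact force between any of the arm, the fingers and top_panel above 20 N).
It fails at once if the top panel lifted more than 15 mm or tipped more than 0.2 rad (z of top_panel in the frame of load_board above 0.045 m or angle between top_panel's own z axis and vertical above 0.2 rad).
It fails at once if another panel of the stack moved more than 8 mm (distance of any of panel_0, panel_1, panel_2, panel_3 from where it was at the start of the episode above 0.008 m).
It fails at once if a bystander moved more than 20 mm (distance of any of anode_0, timer_a, anode_1, multimeter, petri_dish, strip_box from where it was at the start of the episode above 0.02 m).
It also fails if it takes over 64 s, if anything falls off the work surface, if the arm or the gripper's body presses on something with over 40 N, if the wrist force passes 120 N, or if a joint passes its speed limit or range.

ROBOT

A 7-joint arm with a two-finger parallel gripper is mounted at the origin on a cart in front of the work surface, level with it; the furniture and walls round the work are solid. World frame = base frame: x ahead of the robot, y to its left, z up, the work surface at z = 0. Lengths are in m, angles in rad, forces in N, time in s.
With the tool pointing down it reaches from about 0.425 to 0.925 m from the base axis. Payload 6.8 kg.
Tool frame: the origin (TCP) lies where the fingers leave the gripper's body, on its centre line; the fingertips stand 73 mm ahead of it and the grasp point (between the pads) lies 54 mm ahead of it; z points along the fingers, y is the line along which they close (so a half turn about z gives the same grasp; the last joint's range is limited). The gripper opens to 85 mm and grips with 20 to 120 N. Pads are 22 mm wide; open, the fingers measure 114 mm over their backs; the gripper's body (76 mm by 85 mm) begins 54 mm behind the grasp point. The pads swing forward as they close: fully open they stand 13 mm farther back than shut.
Start: joints at [1.133, 0.477, 0.022, 1.555, -0.011, 1.109, -0.083], TCP at [0.219, -0.639, 0.304] pointing down, gripper open.
Joint ranges: [-2.96, 2.96], [-0.34, 2.1], [-1.41, 1.46], [0.24, 2.44], [-1.37, 4.51], [0.17, 1.92], [-2.96, 2.96]. Speed limits (rad/s): [2.39, 2.39, 3.14, 3.14, 3.14, 3.14, 3.14].

INTERFACE

Orientations are given as a rotation vector (axis times angle).
In Python, from bench import r, grab_frame, camera_info gives the robot as it stands.
- The arm moves only by the shell command python3 -m pendant [OPENING] [FORCE], which reads ROWS from standard input. ROWS is a JSON object whose key "motion" holds a list of rows, 1 to 5 of them, each of 6 numbers: dx, dy, dz in fractions of the full range, 1 being 0.3 m, then a rotation vector rx, ry, rz in parts of the range, where 1.0 means 2 rad; each row is the pose to reach, as a shift and turn from the pose commanded when the command began, along the tool's axes at that moment; what a row does not reach only later rows make up. A row lasts 1/10 s, in which the tool goes at most 0.05 m and 0.15 rad, less where a joint would pass 70% of its speed; a pose out of reach is approached as far as the arm can. OPENING is the finger opening in m, set as the command begins (- or left out keeps the last). The fingers move at their own pace and stop on an object; FORCE is the grip in N (left out, the last holds). Time passes only in rows, so rows that do not move let the fingers close. It prints the time, the measured TCP pose, the force, the opening and the grip force at its end. Input that does not fit is refused with a message, and nothing moves.
- r.get_obs(): the state, without advancing time (a new reading comes with each control period).
- grab_frame(name): name is "scene" or "side" or "wrist"; returns (picture, depth): 480x640x3 uint8, blue, green, red; 480x640 float32, m along the optical axis (not along the pixel's ray), 0 where there is no reading.
- camera_info(name): a dict with "camera_matrix" (3x3 intrinsics, pixels), "k1" (the pictures are not rectified: a ray, as slopes to the right and down, at radius r is drawn at 1 + k1 r^2 times it, then the intrinsics apply), "R" (3x3) and "t" (3): a world point X has camera coordinates R X + t. Camera axes: x right, y down, z forward; pixel columns grow to the right and rows downward; lengths in m; the calibration is good to about 2 mm. A picture is of the moment at which its call begins: read the wrist's pose just before it. camera_info takes no time and is no camera call; for the wrist camera it gives the pose at the moment of the call.
- r.hand_in(): hands the job in; it is judged then, once.
The state is a dict: "clock": time; "joints": joint angles; "qvel": joint speeds; "tau": joint torques, N m; "tcp_pos": TCP position; "orientation": TCP orientation; "contact_force": force on the tool from outside, world axes, zero at the start; "moment": the same for the moment, N m; "grip_width": finger opening in m; "gripper_force": force on a finger pad.
Only numpy, scipy, OpenCV 4.12 (cv2) and the standard library are available. Lean on these libraries where they do the work, as an engineer would, in place of code of your own. Each camera call takes 0.05 s, during which the arm holds its last target. There are 200 camera calls.

## Working session

There is one attempt and no reset: what is moved stays moved. The work goes in short steps, Python scripts to look and compute and a shell command to move; the robot and the scene stay as the last step left them, time stands still between calls to the robot, and variables do not carry over. Pictures are saved under pics/ and viewed, at most 13 in all, crops included, and the job is handed in when it is done.

```bash
ls; mkdir -p pics; cat > h.py <<'E'
import numpy as np, cv2
from bench import r, grab_frame, camera_info
def ray(ci,u,v):
    K=np.array(ci["camera_matrix"]);k=ci["k1"]
    d=np.array([(u-K[0,2])/K[0,0],(v-K[1,2])/K[1,1]]);s=d.copy()
    for _ in range(30): s=d/(1+k*(s@s))
    R=np.array(ci["R"]);t=np.array(ci["t"])
    return -R.T@t, R.T@np.array([s[0],s[1],1])
def onplane(ci,u,v,z):
    o,d=ray(ci,u,v); return o+d*(z-o[2])/d[2]
def cloud(ci,dep):
    K=np.array(ci["camera_matrix"]);h,w=dep.shape
    u,v=np.meshgrid(np.arange(w),np.arange(h))
    d0=np.stack([(u-K[0,2])/K[0,0],(v-K[1,2])/K[1,1]],-1);s=d0.copy()
    for _ in range(20): s=d0/(1+ci["k1"]*(s**2).sum(-1,keepdims=True))
    P=np.concatenate([s,np.ones((h,w,1))],-1)*dep[...,None]
    return (P-np.array(ci["t"]))@np.array(ci["R"])
E
python3 - <<'E'
from h import *
print(r.get_obs())
for n in("scene","side"):
    im,d=grab_frame(n);cv2.imwrite(f"pics/{n}0.png",im);np.save(f"{n}0.npy",d)
    ci=camera_info(n);print(n,-np.array(ci["R"]).T@ci["t"],ci["k1"])
E
```

```text
pics
{'clock': 0.0, 'joints': array([ 1.13290182,  0.47778376,  0.02236208,  1.55648211, -0.01147596,
        1.10930081, -0.08308613]), 'qvel': array([ 0.00025863,  0.00019368, -0.00132148, -0.00141491,  0.00216508,
       -0.00114505, -0.0015905 ]), 'tau': array([-9.42282968e-04, -5.96451795e+01,  1.60725430e+00, -2.81193370e+01,
        1.22981763e-02,  9.34686977e-03,  2.76039458e-05]), 'tcp_pos': array([ 0.21842048, -0.63818319,  0.30292406]), 'orientation': array([-3.09720990e+00, -5.15442753e-01,  7.35131383e-04]), 'contact_force': array([-0.12646782,  0.46453   ,  0.16932354]), 'moment': array([ 0.00022212, -0.02179279, -0.01530249]), 'gripper_force': 0.0, 'grip_width': 0.08571464955214518}
scene [-0.2982467   0.71683798  0.72174642] -0.10984472656233495
side [-0.14917099 -1.05221242  1.18714806] -0.16212103314834178
```

View pics/scene0.png

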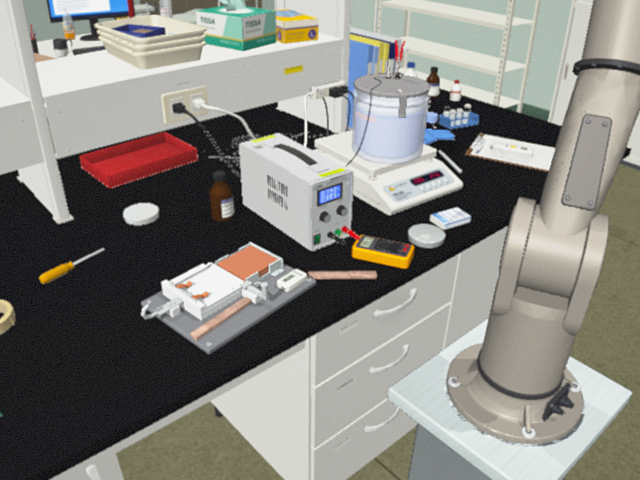

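View pics/side0.png

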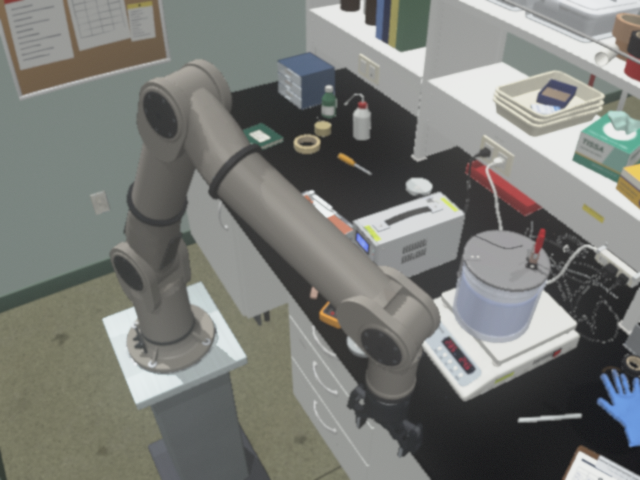

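The scene picture shows the board at about (225,297): the copper top panel around (248,262), the jig around (205,288) and the bolt post near (255,290). The power supply is just behind the board. In the side picture the arm hides most of the board.

```bash
python3 - <<'E'
from h import *
im=cv2.imread("pics/scene0.png");d=np.load("scene0.npy");ci=camera_info("scene")
hsv=cv2.cvtColor(im,cv2.COLOR_BGR2HSV)
m=cv2.inRange(hsv,(3,80,100),(18,255,255));m[:235]=0;m[340:]=0;m[:,:150]=0;m[:,400:]=0
n,l,s,c=cv2.connectedComponentsWithStats(m)
for i in range(1,n):
    if s[i,4]>20:
        rc=cv2.minAreaRect(np.argwhere(l==i)[:,::-1].astype(np.float32))
        print(s[i],c[i])
        if s[i,4]>600:
            ct=max(cv2.findContours((l==i).astype(np.uint8),0,1)[0],key=len)
            P=np.array([onplane(ci,*p[0],.034)[:2] for p in ct]).astype(np.float32)
            print(cv2.minAreaRect(P*1000),cv2.boxPoints(cv2.minAreaRect(P*1000)))
W=cloud(ci,d)
for p in[(248,262),(213,346),(205,285),(150,312),(256,289)]: print(p,W[p[1],p[0]],onplane(ci,*p,.034))
big=cv2.resize(im[225:365,130:330],None,fx=4,fy=4,interpolation=cv2.INTER_CUBIC);cv2.imwrite("pics/crop1.png",big)
E
```

```text
[ 218  246   59   35 1109] [246.98376916 262.3606853 ]
((576.258056640625, 146.0655975341797), (105.50057220458984, 104.19621276855469), 7.7201313972473145) [[516.9873  190.60532]
 [530.9845   87.35353]
 [635.5288  101.52588]
 [621.5316  204.77766]]
[362 248  38   8  38] [380.5 251.5]
[175 281  17   7  57] [183.75438596 284.85964912]
[192 292  17   7  59] [200.61016949 295.27118644]
(248, 262) [0.58405803 0.14333564 0.03103934] [0.58027611 0.14579391 0.034     ]
(213, 346) [0.41703761 0.33983665 0.01449711] [0.39731315 0.35023272 0.034     ]
(205, 285) [0.57276242 0.25968054 0.02896156] [0.5664278  0.26300532 0.034     ]
(150, 312) [0.59788926 0.37685571 0.0017054 ] [0.55769662 0.39210427 0.034     ]
(256, 289) [0.48726484 0.19118135 0.03482725] [0.48821082 0.1905483  0.034     ]
```

View pics/crop1.png

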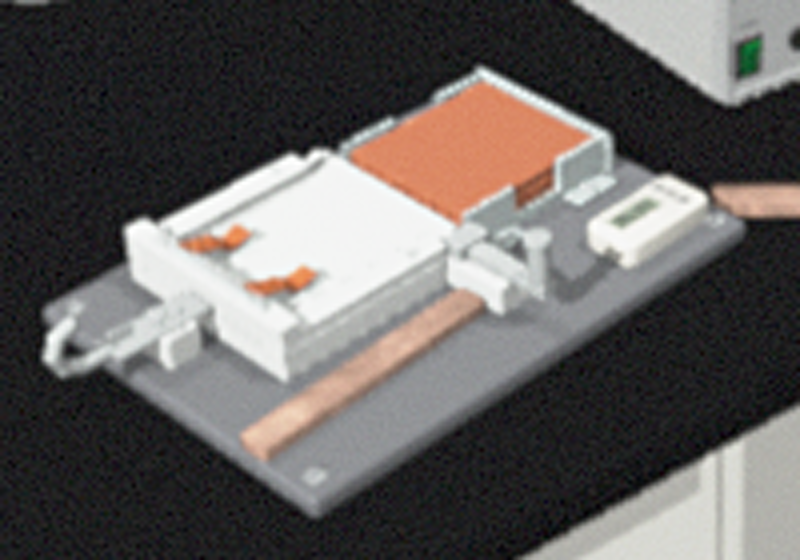

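The crop (4x, origin 130,225) shows the tray with its panel, the white jig with two clips at crop (215,240) and (283,283), and the bolt post at crop (540,255). The anode and timer lie on the robot side. Next I check for tall obstacles on the way and the wrist camera's mounting.

```bash
python3 - <<'E'
from h import *
from scipy.spatial.transform import Rotation as Ro
g=np.zeros((12,16))
for n in("scene","side"):
    d=np.load(n+"0.npy");W=cloud(camera_info(n),d)[d>0]
    W=W[(W[:,2]>-.05)&(W[:,2]<.6)]
    for x,y,z in W:
        i=int((x-.2)//.07);j=int((y+.7)//.07)
        if 0<=i<12 and 0<=j<16: g[i,j]=max(g[i,j],z)
print("cols y:",np.round(-.665+.07*np.arange(16),2))
for i in range(12): print(round(.235+.07*i,2),(g[i]*1000).astype(int))
o=r.get_obs();T=Ro.from_rotvec(o["orientation"]).as_matrix();print(T)
ci=camera_info("wrist");R=np.array(ci["R"]);c=-R.T@ci["t"];print(T.T@(c-o["tcp_pos"]),R@T,ci["camera_matrix"])
E
```

```text
cols y: [-0.66 -0.6  -0.52 -0.46 -0.38 -0.32 -0.24 -0.18 -0.1  -0.03  0.04  0.1
  0.18  0.25  0.32  0.38]
0.23 [599 599   0   0   0   0   0   0   0   0   0   0   0   0   0   0]
0.3 [585   0   0   0   0   0   0   0   0   0   0   0   0   0   0   0]
0.38 [ 6  7  5 18 19 21 22 34 30 12  7  6  7  5  5  6]
0.45 [ 8  6  7 22 22 22 21 38 39 11 25 29 67 22 23 22]
0.52 [  6  46  45  44  42  38   5  30 184 185  14  40  42  41  48  62]
0.58 [  9  63  71 298 298  65  56 114 192 190   5  40  40  43  50  59]
0.66 [ 13  70 300 299 301 302  20 178 199 199   5  40  41  41  42  17]
0.73 [  5 101 387 398 302 302   4 182 201 198   6   4   7   6   7   9]
0.8 [  6 104 298 299 302 300   5 186 194 192 130  79   7   6   8   9]
0.87 [ 28 104 107 106 106 106   0 181 187 185 129  83   6   6  20  17]
0.94 [ 20  58 166  96 104 103   0   0   6 151   5   5  28  23   9   9]
1.0 [245 191 193 143 142   0   0 163 225 236 235   7  22  22  10   8]
[[ 9.46111809e-01  3.23839413e-01 -6.92757947e-04]
 [ 3.23840129e-01 -9.46110411e-01  1.63122751e-03]
 [-1.27169746e-04 -1.76766643e-03 -9.99998430e-01]]
[ 7.74190088e-02  7.70403225e-05 -6.87547645e-02] [[ 6.37094823e-04  9.99999534e-01 -7.24770913e-04]
 [-9.52916912e-01  3.87325402e-04 -3.03231278e-01]
 [-3.03230856e-01  8.83833538e-04  9.52916715e-01]] [[356.44411951   0.         314.15824569]
 [  0.         356.44411951 232.64911675]
 [  0.           0.           1.        ]]
```

The rows are not in the units I measure in: shifts go in shares of 0.3 m and turns go in shares of 2 rad. I convert before sending: -0.17 m / 0.3 = -0.5667, -0.03 m / 0.3 = -0.1.

```bash
echo '{"motion": [[0.11, -0.1133, -0.0333, 0, 0, 0], [0.22, -0.2267, -0.0667, 0, 0, 0], [0.33, -0.34, -0.1, 0, 0, 0], [0.44, -0.4533, -0.1, 0, 0, 0], [0.55, -0.5667, -0.1, 0, 0, 0]]}' | python3 -m pendant 0 20; echo '{"motion": [[0.11, -0.1133, 0, 0, 0, 0], [0.22, -0.2267, 0, 0, 0, 0], [0.33, -0.34, 0, 0, 0, 0], [0.44, -0.4533, 0, 0, 0, 0], [0.55, -0.5667, 0, 0, 0, 0]]}' | python3 -m pendant; echo '{"motion": [[0.11, -0.1133, 0, 0, 0, 0], [0.22, -0.2267, 0, 0, 0, 0], [0.33, -0.34, 0, 0, 0, 0], [0.44, -0.4533, 0, 0, 0, 0], [0.55, -0.5667, 0, 0, 0, 0]]}' | python3 -m pendant
```

```text
clock: 0.6
tcp_pos: [0.3202, -0.4225, 0.334]
orientation: [3.099, 0.516, 0.0]
contact_force: [1.3, 0.2, -0.0]
grip_width: 0.0124
gripper_force: 0.0
clock: 1.1
tcp_pos: [0.4209, -0.2082, 0.3338]
orientation: [3.099, 0.515, -0.0]
contact_force: [0.9, 0.7, 0.0]
grip_width: 0.0
gripper_force: 0.0
clock: 1.6
tcp_pos: [0.5221, 0.0059, 0.3337]
orientation: [3.099, 0.515, -0.001]
contact_force: [1.0, -0.3, 0.0]
grip_width: 0.0003
gripper_force: 0.0
```

Converted, -0.175 m / 0.3 = -0.5833, 0.165 m / 0.3 = 0.55, 0.195 rad / 2 = 0.0975.

```bash
echo '{"motion": [[0.11, -0.1133, 0, 0, 0, 0.02], [0.22, -0.2333, 0, 0, 0, 0.04], [0.33, -0.35, 0, 0, 0, 0.06], [0.44, -0.4667, 0, 0, 0, 0.08], [0.55, -0.5833, 0, 0, 0, 0.0975]]}' | python3 -m pendant;echo '{"motion": [[0, 0, 0.0667, 0, 0, 0], [0, 0, 0.0667, 0, 0, 0], [0, 0, 0.0667, 0, 0, 0]]}' | python3 -m pendant; python3 - <<'E'
from h import *
o=r.get_obs();ci=camera_info("wrist");im,d=grab_frame("wrist")
print(o["joints"],o["tcp_pos"],o["contact_force"])
cv2.imwrite("pics/w1.png",im);np.savez("w1.npz",d=d,R=ci["R"],t=ci["t"],camera_matrix=ci["camera_matrix"],k1=ci["k1"])
E
```

```text
clock: 2.1
tcp_pos: [0.6217, 0.2247, 0.3334]
orientation: [3.134, 0.208, -0.001]
contact_force: [0.6, -0.5, -0.3]
grip_width: -0.0003
gripper_force: 0.0
clock: 2.4
tcp_pos: [0.621, 0.2219, 0.3132]
orientation: [3.133, 0.21, -0.003]
contact_force: [0.4, -0.6, 1.4]
grip_width: -0.0001
gripper_force: 0.0
[-0.12836844  0.4817665  -0.43748298  1.55915274  0.21721685  1.15147059
 -2.04836177] [0.62100453 0.22189101 0.31319884] [ 0.41065356 -0.59254711  1.38990432]
```

View pics/w1.png

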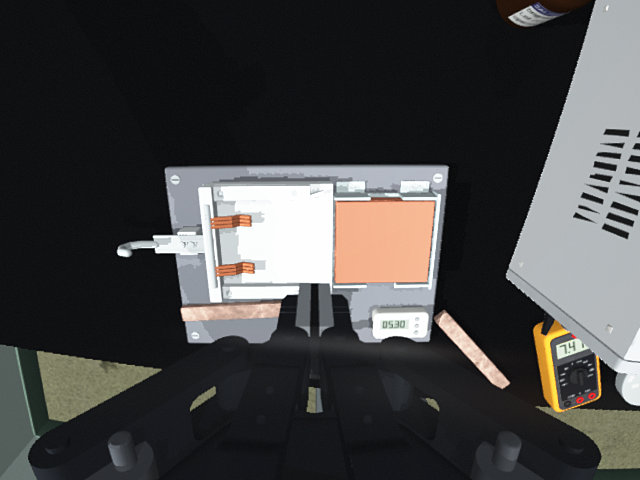

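The wrist picture shows the copper panel at (334..436, 199..285), the jig at (215..332, 185..300) and the clips at (232,221) and (236,269). Board screws are at (175,180), (437,178) and (195,336). The gripper hides the bolt post.

```bash
python3 - <<'E'
from h import *
im=cv2.imread("pics/w1.png");z=np.load("w1.npz");ci={k:z[k] for k in("R","t","camera_matrix","k1")};d=z["d"]
W=cloud(ci,d)
hsv=cv2.cvtColor(im,cv2.COLOR_BGR2HSV)
m=cv2.inRange(hsv,(5,90,120),(18,255,255))
n,l,s,c=cv2.connectedComponentsWithStats(m)
for i in range(1,n):
    if s[i,4]<80 or c[i][1]>300 : continue
    M=l==i
    print(s[i],c[i],"depth z med",np.median(W[M][:,2]))
    ct=max(cv2.findContours(M.astype(np.uint8),0,1)[0],key=len)
    P=np.array([onplane(ci,*p[0],.034)[:2] for p in ct]).astype(np.float32)
    rc=cv2.minAreaRect(P*1000);print(rc,cv2.boxPoints(rc).tolist())
# board outline: +x edge & +-y edges, corners at z .012 approx pixels
gray=im.astype(int).sum(2)>120
for p in[(166,167),(448,166),(187,345),(433,342),(175,180),(437,178),(195,336)]:
    print(p,onplane(ci,*p,.012),W[p[1],p[0]])
# jig edge / bed
for p in [(290,240),(333,240),(275,200),(208,240)]: print(p,W[p[1],p[0]],onplane(ci,*p,.03))
E
```

```text
[ 334  198  101   85 7906] [382.59461169 240.32544903] depth z med 0.03263004215043272
((587.4071655273438, 144.68809509277344), (92.07032012939453, 100.58009338378906), 7.841704845428467) [[534.9411010742188, 188.22698974609375], [548.6638793945312, 88.58743286132812], [639.8732299804688, 101.14920043945312], [626.1504516601562, 200.78875732421875]]
[210 215  41  14 436] [230.51834862 221.25      ] depth z med 0.03939895591147995
((588.196533203125, 302.87811279296875), (12.494832038879395, 41.645748138427734), 11.451766014099121) [[577.9392700195312, 322.0460510253906], [586.2077026367188, 281.2294006347656], [598.4537963867188, 283.7101745605469], [590.1853637695312, 324.5268249511719]]
[215 262  39  14 392] [234.53571429 268.73979592] depth z med 0.039198945911091895
((536.47900390625, 295.6022644042969), (13.657682418823242, 41.770912170410156), 12.798601150512695) [[525.1931762695312, 314.4560546875], [534.4464721679688, 273.72296142578125], [547.7648315429688, 276.74847412109375], [538.5115356445312, 317.4815673828125]]
(166, 167) [0.63118064 0.37829281 0.012     ] [0.63047625
[... 163 characters left out ...]
[ 0.40491003  0.3559939  -0.00193829]
(433, 342) [0.46024245 0.05199976 0.012     ] [ 4.52390375e-01  4.60438356e-02 -2.17352426e-04]
(175, 180) [0.61867513 0.36845938 0.012     ] [0.61892339 0.36803233 0.01315907]
(437, 178) [0.65742664 0.09600166 0.012     ] [0.65751223 0.09629001 0.01278252]
(195, 336) [0.43016843 0.34181359 0.012     ] [0.429178   0.34221899 0.01063208]
(290, 240) [0.57405097 0.24040546 0.02742105] [0.5749522  0.24034602 0.03      ]
(333, 240) [0.57508184 0.19406325 0.0123901 ] [0.58093612 0.19588351 0.03      ]
(275, 200) [0.61479886 0.26034781 0.02799702] [0.61526922 0.26018865 0.03      ]
(208, 240) [0.56902496 0.32182563 0.04467636] [0.5634148  0.32572651 0.03      ]
```

Converted, 0.16 m / 0.3 = 0.5333, 0.0721 m / 0.3 = 0.2403, -0.009 rad / 2 = -0.0045.

```bash
echo '{"motion": [[-0.05, 0.0833, 0.1, 0, 0, -0.0045], [-0.1, 0.1667, 0.2, 0, 0, -0.0045], [-0.145, 0.2403, 0.3, 0, 0, -0.0045], [-0.145, 0.2403, 0.4333, 0, 0, -0.0045], [-0.145, 0.2403, 0.5333, 0, 0, -0.0045]]}' | python3 -m pendant;echo '{"motion": [[0, 0, 0, 0, 0, 0], [0, 0, 0, 0, 0, 0], [0, 0, 0, 0, 0, 0]]}' | python3 -m pendant
```

```text
clock: 2.95
tcp_pos: [0.5878, 0.1426, 0.1534]
orientation: [3.132, 0.219, 0.001]
contact_force: [0.3, 0.6, 0.7]
grip_width: 0.0003
gripper_force: 0.0
clock: 3.25
tcp_pos: [0.5892, 0.1461, 0.1564]
orientation: [-3.133, -0.225, -0.006]
contact_force: [-0.0, -0.1, 1.1]
grip_width: 0.0003
gripper_force: 0.0
```

```bash
python3 - <<'E'
from h import *
o=r.get_obs();ci=camera_info("wrist");im,d=grab_frame("wrist");print(o["tcp_pos"],o["orientation"],o["contact_force"])
cv2.imwrite("pics/w2.png",im)
im,d=grab_frame("scene");cv2.imwrite("pics/s2.png",cv2.resize(im[200:360,130:340],None,fx=3.7,fy=3.7))
E
```

```text
[0.5892371  0.1461103  0.15641445] [-3.13283566 -0.22462891 -0.00600997] [-0.02892995 -0.05779406  1.09429626]
```

View pics/s2.png

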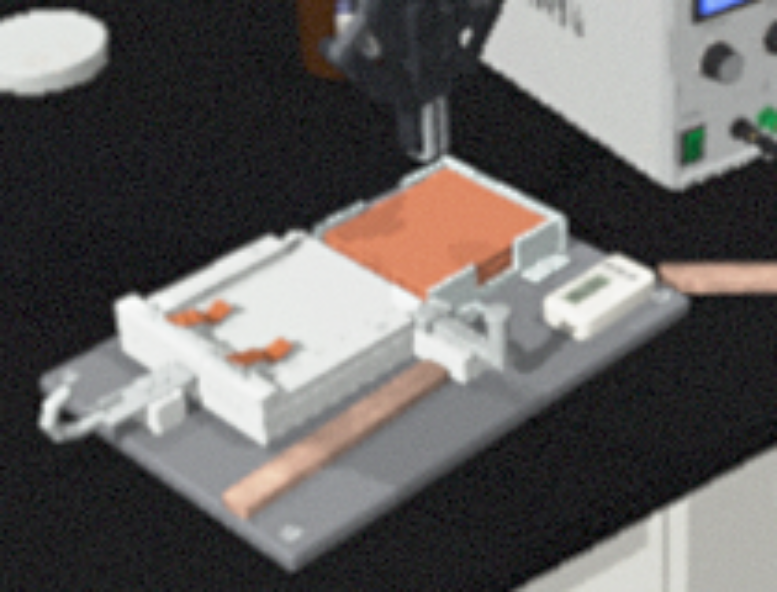

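The fingers stand closed at crop (432,140), above the copper panel. Going down gently.

Converted, 0.04 m / 0.3 = 0.1333, 0.038 m / 0.3 = 0.1267.

```bash
echo '{"motion": [[0, 0, 0.0333, 0, 0, 0], [0, 0, 0.0667, 0, 0, 0], [0, 0, 0.1, 0, 0, 0], [0, 0, 0.1267, 0, 0, 0], [0, 0, 0.1333, 0, 0, 0]]}' | python3 -m pendant;echo '{"motion": [[0, 0, 0, 0, 0, 0], [0, 0, 0, 0, 0, 0], [0, 0, 0, 0, 0, 0]]}' | python3 -m pendant
```

```text
clock: 3.85
tcp_pos: [0.587, 0.1457, 0.1122]
orientation: [3.133, 0.226, -0.004]
contact_force: [0.2, -0.3, -0.0]
grip_width: -0.0002
gripper_force: 0.0
clock: 4.15
tcp_pos: [0.5881, 0.146, 0.1143]
orientation: [-3.133, -0.226, -0.001]
contact_force: [-0.3, -0.6, 0.2]
grip_width: 0.0
gripper_force: 0.0
```

Converted, 0.003 m / 0.3 = 0.01, 0.002 m / 0.3 = 0.0067.

```bash
echo '{"motion": [[0, 0, 0.0033, 0, 0, 0], [0, 0, 0.0067, 0, 0, 0], [0, 0, 0.01, 0, 0, 0], [0, 0, 0.01, 0, 0, 0]]}' | python3 -m pendant;echo '{"motion": [[0, 0, 0.0033, 0, 0, 0], [0, 0, 0.005, 0, 0, 0], [0, 0, 0.0067, 0, 0, 0], [0, 0, 0.0067, 0, 0, 0]]}' | python3 -m pendant
```

```text
clock: 4.55
tcp_pos: [0.5877, 0.1458, 0.1107]
orientation: [3.133, 0.226, -0.0]
contact_force: [-0.9, -0.2, 0.7]
grip_width: -0.0
gripper_force: 0.0
clock: 4.95
tcp_pos: [0.5878, 0.1459, 0.1088]
orientation: [3.133, 0.226, -0.0]
contact_force: [-0.5, 0.3, -0.3]
grip_width: -0.0002
gripper_force: 0.0
```

Converted, 0.001 m / 0.3 = 0.0033, 0.0005 m / 0.3 = 0.0017.

```bash
for i in 1 2; do echo '{"motion": [[0, 0, 0.0017, 0, 0, 0], [0, 0, 0.0033, 0, 0, 0], [0, 0, 0.0033, 0, 0, 0]]}' | python3 -m pendant | grep -E "tcp|force:"; done
```

```text
tcp_pos: [0.5878, 0.1459, 0.1078]
contact_force: [-0.9, -0.1, -0.2]
gripper_force: 0.0
tcp_pos: [0.5878, 0.1459, 0.1068]
contact_force: [-0.1, -0.1, 0.0]
gripper_force: 0.0
```

Converted, 0.0005 m / 0.3 = 0.0017.

```bash
echo '{"motion": [[0, 0, 0.0017, 0, 0, 0], [0, 0, 0.0017, 0, 0, 0], [0, 0, 0.0017, 0, 0, 0]]}' | python3 -m pendant | grep -E "tcp|ct_force:"; echo '{"motion": [[0, 0, 0.001, 0, 0, 0], [0, 0, 0.0017, 0, 0, 0], [0, 0, 0.0017, 0, 0, 0]]}' | python3 -m pendant | grep -E "tcp|ct_force:"
```

```text
tcp_pos: [0.5878, 0.1459, 0.1068]
contact_force: [-2.2, -0.7, 5.4]
tcp_pos: [0.5878, 0.1459, 0.1067]
contact_force: [-3.2, -0.8, 9.6]
```

Converted, -0.005 m / 0.3 = -0.0167, 0.0001 m / 0.3 = 0.0003.

```bash
echo '{"motion": [[0, -0.0033, 0.0003, 0, 0, 0], [0, -0.0067, 0.0003, 0, 0, 0], [0, -0.01, 0.0003, 0, 0, 0], [0, -0.0133, 0.0003, 0, 0, 0], [0, -0.0167, 0.0003, 0, 0, 0]]}' | python3 -m pendant | grep -E "tcp|ct_force:"; echo '{"motion": [[0, -0.0033, 0, 0, 0, 0], [0, -0.0067, 0, 0, 0, 0], [0, -0.01, 0, 0, 0, 0], [0, -0.0133, 0, 0, 0, 0], [0, -0.0167, 0, 0, 0, 0]]}' | python3 -m pendant | grep -E "tcp|ct_force:"
```

```text
tcp_pos: [0.5882, 0.1488, 0.1067]
contact_force: [-0.4, -4.5, 8.7]
tcp_pos: [0.5879, 0.1539, 0.1068]
contact_force: [-0.1, -5.4, 8.3]
```

```bash
cat >> h.py <<'E'
def panel(name="wrist",z=.034):
    ci=camera_info(name);im,d=grab_frame(name);hsv=cv2.cvtColor(im,cv2.COLOR_BGR2HSV)
    m=cv2.inRange(hsv,(5,90,90),(18,255,255))
    if name=="scene": m[:235]=0;m[:,350:]=0
    return ci,im,d,m
E
python3 - <<'E'
from h import *
o=r.get_obs();print(o["tcp_pos"],o["contact_force"],o["moment"])
ci,im,d,m=panel("scene")
im0=cv2.imread("pics/scene0.png")
a=np.vstack([im0[230:320,150:340],im[230:320,150:340]]);cv2.imwrite("pics/s3.png",cv2.resize(a,None,fx=3.2,fy=3.2))
ci,im,d,m=panel();cv2.imwrite("pics/w3.png",im)
E
```

```text
[0.58785979 0.1538828  0.10675702] [-0.13300015 -5.35844821  8.33547805] [-1.10005895 -0.12120684  0.00820107]
```

View pics/s3.png

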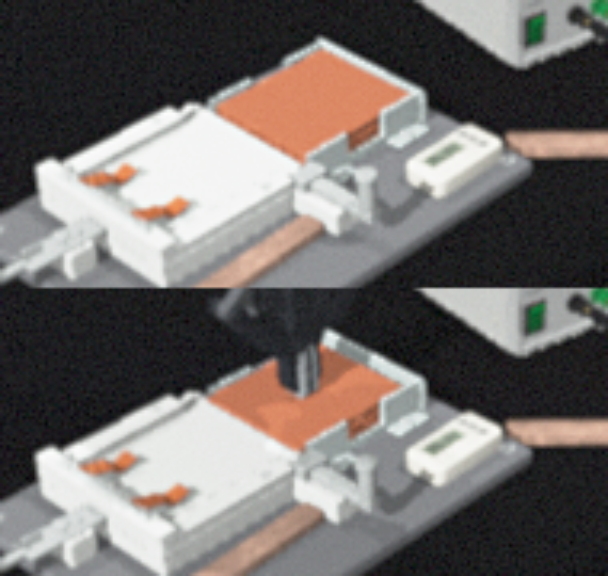

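View pics/w3.png

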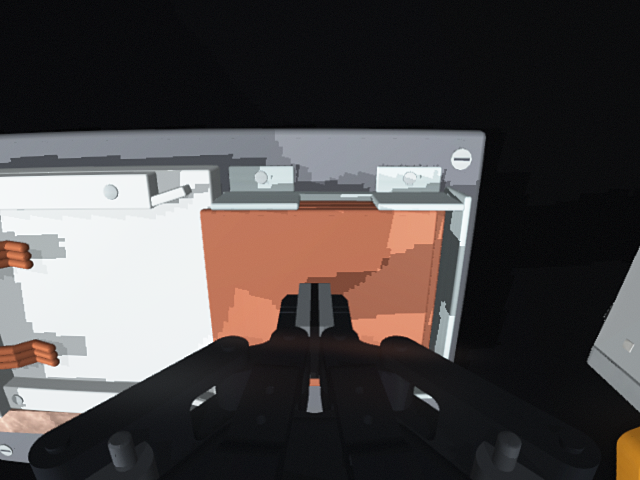

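The wrist picture shows the panel following: its front edge is now at column ~205 over the jig, and a strip of the lower panel shows at (435,260). The upper half of the scene picture is the start and the lower half is now. I set up a numeric check of the front edge and continue.

Converted, -0.01 m / 0.3 = -0.0333, -0.008 m / 0.3 = -0.0267.

```bash
cat > chk.py <<'E'
from h import *
import sys
zt=float(sys.argv[1]) if len(sys.argv)>1 else .034
yw=np.radians(8.1);O=np.array([.5735,.2230]);A=np.array([np.cos(yw),np.sin(yw)]);B=np.array([-np.sin(yw),np.cos(yw)])
bf=lambda p:((p[:2]-O)@A,(p[:2]-O)@B)
o=r.get_obs();ci,im,d,m=panel()
n,l,s,c=cv2.connectedComponentsWithStats(m)
i=1+np.argmax(s[1:,4]);M=l==i
F=[];S=[]
for v in range(215,330,6):
    u=np.flatnonzero(M[v]);
    if len(u)>60: F.append(bf(onplane(ci,u[0]-.5,v,zt)))
F=np.array(F)
if len(F)>3:
    k=np.polyfit(F[:,0],F[:,1],1);print("front edge y at x=0 mm",k[1]*1e3,"center",k[1]*1e3-50,"slope",k[0],"resid",np.std(F[:,1]-np.polyval(k,F[:,0]))*1e3)
for u in range(200,460,20):
    v=np.flatnonzero(M[:,u])
    if len(v): S.append(bf(onplane(ci,u,v[0]-.5,zt)))
print("+x edge (x,y mm):",np.round(np.array(S)*1e3,1).tolist())
print("tcp board",np.round(np.array(bf(o["tcp_pos"]))*1e3,1),o["tcp_pos"][2],o["contact_force"],o["clock"])
E
python3 chk.py
echo '{"motion": [[-0.0007, -0.0067, 0.0003, 0, 0, 0], [-0.0013, -0.0133, 0.0003, 0, 0, 0], [-0.002, -0.02, 0.0003, 0, 0, 0], [-0.0027, -0.0267, 0.0003, 0, 0, 0], [-0.0033, -0.0333, 0.0003, 0, 0, 0]]}' | python3 -m pendant | grep -E "tcp|ct_force:"
python3 chk.py
```

```text
front edge y at x=0 mm -23.393196127494942 center -73.39319612749495 slope -0.0009352644826343287 resid 0.12539964515665278
+x edge (x,y mm): [[46.1, -23.5], [47.0, -31.9], [46.9, -40.1], [46.9, -48.3], [46.9, -56.5], [48.6, -64.7], [48.6, -72.8], [48.6, -81.0], [48.6, -89.2], [46.6, -97.5], [46.6, -105.7], [46.6, -114.0], [46.6, -122.4]]
tcp board [  4.5 -70.2] 0.10674659990244582 [ 0.94902781 -4.98136095  8.28214875] 7.25
tcp_pos: [0.5857, 0.1638, 0.1068]
contact_force: [0.3, -5.0, 7.8]
front edge y at x=0 mm -13.579803685123919 center -63.57980368512392 slope -0.0010435788672418169 resid 0.12539547758023362
+x edge (x,y mm): [[45.4, -13.7], [46.7, -22.1], [46.7, -30.3], [46.2, -38.5], [46.6, -46.7], [46.2, -54.9], [46.6, -63.1], [50.4, -71.1], [50.0, -79.3], [50.0, -87.4], [47.5, -95.8], [46.7, -104.2], [46.8, -112.5]]
tcp board [  3.7 -60.3] 0.1067591323451802 [ 0.25111264 -4.96907899  7.84562365] 7.8
```

Converted, -0.01 m / 0.3 = -0.0333, -0.008 m / 0.3 = -0.0267.

```bash

echo '{"motion": [[-0.0007, -0.0067, 0.0007, 0, 0, 0], [-0.0013, -0.0133, 0.001, 0, 0, 0], [-0.0017, -0.02, 0.001, 0, 0, 0], [-0.0017, -0.0267, 0.001, 0, 0, 0], [-0.0017, -0.0333, 0.001, 0, 0, 0]]}' | python3 -m pendant | grep -E "tcp|ct_force:"
echo '{"motion": [[0, -0.0067, 0, 0, 0, 0], [0, -0.0133, 0, 0, 0, 0], [0, -0.02, 0, 0, 0, 0], [0, -0.0267, 0, 0, 0, 0], [0, -0.0333, 0, 0, 0, 0]]}' | python3 -m pendant | grep -E "tcp|ct_force:"
python3 chk.py
```

```text
tcp_pos: [0.584, 0.1732, 0.1067]
contact_force: [1.0, -6.4, 10.2]
tcp_pos: [0.5826, 0.1831, 0.1067]
contact_force: [0.6, -6.8, 10.0]
front edge y at x=0 mm 5.948386395998251 center -44.05161360400175 slope -0.0013476938644357466 resid 0.1253318746762177
+x edge (x,y mm): [[45.1, 5.8], [46.4, -2.6], [46.3, -10.8], [46.3, -19.0], [46.3, -27.2], [46.3, -35.4], [45.9, -43.5], [46.3, -51.7], [46.3, -59.9], [50.5, -67.9], [50.1, -76.1], [50.2, -84.3], [48.5, -92.8]]
tcp board [  3.4 -40.7] 0.10671196612058707 [ 0.59411777 -6.75626435  9.99529367] 8.85
```

Converted, -0.01 m / 0.3 = -0.0333, -0.008 m / 0.3 = -0.0267.

```bash

echo '{"motion": [[0, -0.0067, 0, 0, 0, 0], [0, -0.0133, 0, 0, 0, 0], [0, -0.02, 0, 0, 0, 0], [0, -0.0267, 0, 0, 0, 0], [0, -0.0333, 0, 0, 0, 0]]}' | python3 -m pendant | grep -E "tcp|ct_force:"
echo '{"motion": [[0, -0.0033, 0, 0, 0, 0], [0, -0.0067, 0, 0, 0, 0], [0, -0.01, 0, 0, 0, 0], [0, -0.0133, 0, 0, 0, 0], [0, -0.0167, 0, 0, 0, 0]]}' | python3 -m pendant | grep -E "tcp|ct_force:"
```

```text
tcp_pos: [0.5811, 0.1931, 0.1067]
contact_force: [1.0, -6.4, 9.8]
tcp_pos: [0.5804, 0.1981, 0.1067]
contact_force: [0.9, -6.2, 10.0]
```

Converted, -0.005 m / 0.3 = -0.0167, -0.004 m / 0.3 = -0.0133.

```bash

echo '{"motion": [[0, -0.0033, 0, 0, 0, 0], [0, -0.0067, 0, 0, 0, 0], [0, -0.01, 0, 0, 0, 0], [0, -0.0133, 0, 0, 0, 0], [0, -0.0167, 0, 0, 0, 0]]}' | python3 -m pendant | grep -E "tcp|ct_force:"
python3 chk.py
```

```text
tcp_pos: [0.5795, 0.2033, 0.1066]
contact_force: [0.9, -5.0, 10.1]
front edge y at x=0 mm 25.977744791652768 center -24.022255208347232 slope 0.001572115198933917 resid 0.12446386885050516
+x edge (x,y mm): [[46.2, 17.8], [46.2, 9.6], [46.2, 1.4], [46.2, -6.8], [46.2, -15.0], [46.2, -23.1], [46.6, -31.3], [46.6, -39.4], [46.2, -47.7], [45.8, -55.9], [47.1, -64.1], [50.1, -72.1]]
tcp board [  3.2 -20.4] 0.10659174245794885 [ 0.86275364 -4.99769916 10.11483818] 10.4
```

Converted, -0.005 m / 0.3 = -0.0167, -0.004 m / 0.3 = -0.0133.

```bash

echo '{"motion": [[0, -0.0033, 0, 0, 0, 0], [0, -0.0067, 0, 0, 0, 0], [0, -0.01, 0, 0, 0, 0], [0, -0.0133, 0.0003, 0, 0, 0], [0, -0.0167, 0.0003, 0, 0, 0]]}' | python3 -m pendant | grep -E "tcp|ct_force:"
echo '{"motion": [[0, -0.0033, 0, 0, 0, 0], [0, -0.0067, 0, 0, 0, 0], [0, -0.01, 0, 0, 0, 0], [0, -0.0133, 0.0003, 0, 0, 0], [0, -0.0167, 0.0003, 0, 0, 0]]}' | python3 -m pendant | grep -E "tcp|ct_force:"
```

```text
tcp_pos: [0.5788, 0.2082, 0.1065]
contact_force: [1.3, -5.9, 9.6]
tcp_pos: [0.5781, 0.2133, 0.1065]
contact_force: [1.2, -4.2, 9.2]
```

Converted, -0.005 m / 0.3 = -0.0167, -0.004 m / 0.3 = -0.0133.

```bash

echo '{"motion": [[0, -0.0033, 0.0003, 0, 0, 0], [0, -0.0067, 0.0003, 0, 0, 0], [0, -0.01, 0.0007, 0, 0, 0], [0, -0.0133, 0.0007, 0, 0, 0], [0, -0.0167, 0.0007, 0, 0, 0]]}' | python3 -m pendant | grep -E "tcp|ct_force:"
echo '{"motion": [[0, -0.0033, 0, 0, 0, 0], [0, -0.0067, 0, 0, 0, 0], [0, -0.01, 0.0003, 0, 0, 0], [0, -0.0133, 0.0003, 0, 0, 0], [0, -0.0167, 0.0007, 0, 0, 0]]}' | python3 -m pendant | grep -E "tcp|ct_force:"
python3 chk.py
```

```text
tcp_pos: [0.5775, 0.2183, 0.1064]
contact_force: [0.2, -4.6, 10.1]
tcp_pos: [0.5769, 0.2232, 0.1063]
contact_force: [0.4, -5.1, 12.1]
front edge y at x=0 mm 46.02495074089758 center -3.97504925910242 slope 0.0032496265824613997 resid 0.13064286532046268
+x edge (x,y mm): [[46.5, 37.8], [46.5, 29.6], [46.5, 21.4], [46.5, 13.3], [46.5, 5.1], [46.5, -3.0], [46.5, -11.2], [46.5, -19.3], [48.2, -27.4], [46.5, -35.8], [46.1, -44.1], [46.6, -52.4]]
tcp board [ 3.4 -0.3] 0.10634249027525958 [ 0.40403458 -5.13526581 12.14919803] 12.45
```

Converted, -0.005 m / 0.3 = -0.0167, -0.004 m / 0.3 = -0.0133.

```bash

echo '{"motion": [[0, -0.0033, 0, 0, 0, 0], [0, -0.0067, 0, 0, 0, 0], [0, -0.01, 0, 0, 0, 0], [0, -0.0133, 0, 0, 0, 0], [0, -0.0167, 0, 0, 0, 0]]}' | python3 -m pendant | grep -E "tcp|ct_force:"
echo '{"motion": [[0, -0.0033, 0, 0, 0, 0], [0, -0.0067, 0, 0, 0, 0], [0, -0.01, 0, 0, 0, 0], [0, -0.0133, 0, 0, 0, 0], [0, -0.0167, 0, 0, 0, 0]]}' | python3 -m pendant | grep -E "tcp|ct_force:"
```

```text
tcp_pos: [0.5762, 0.2283, 0.1063]
contact_force: [0.5, -5.4, 10.9]
tcp_pos: [0.5755, 0.2333, 0.1063]
contact_force: [0.7, -4.5, 10.8]
```

Converted, -0.005 m / 0.3 = -0.0167, -0.004 m / 0.3 = -0.0133.

```bash

echo '{"motion": [[0, -0.0033, 0, 0, 0, 0], [0, -0.0067, 0, 0, 0, 0], [0, -0.01, 0, 0, 0, 0], [0, -0.0133, 0, 0, 0, 0], [0, -0.0167, 0, 0, 0, 0]]}' | python3 -m pendant | grep -E "tcp|ct_force:"
echo '{"motion": [[0, -0.0033, 0, 0, 0, 0], [0, -0.0067, 0, 0, 0, 0], [0, -0.01, 0, 0, 0, 0], [0, -0.0133, 0, 0, 0, 0], [0, -0.0167, 0, 0, 0, 0]]}' | python3 -m pendant | grep -E "tcp|ct_force:"
python3 chk.py .0333
```

```text
tcp_pos: [0.5747, 0.2383, 0.1063]
contact_force: [-0.3, -4.5, 10.6]
tcp_pos: [0.5743, 0.2415, 0.1062]
contact_force: [0.7, -8.8, 12.8]
front edge y at x=0 mm 69.19062924774454 center 19.19062924774454 slope 0.21789277766869822 resid 14.378323898740065
+x edge (x,y mm): [[32.6, 66.0], [46.5, 56.3], [46.4, 48.1], [46.4, 39.9], [46.4, 31.7], [46.4, 23.5], [46.4, 15.3], [46.4, 7.1], [46.4, -1.1], [46.4, -9.3], [46.4, -17.6], [48.5, -25.7], [46.8, -34.2]]
tcp board [ 3.4 18.2] 0.10622963522815577 [ 0.65179755 -8.83129104 12.76698003] 14.5
```

```bash

echo '{"motion": [[0, 0, 0, 0, 0, 0], [0, 0, 0, 0, 0, 0]]}' | python3 -m pendant | grep -E "tcp|ct_force:"
python3 - <<'E'
from h import *
im,d=grab_frame("wrist");cv2.imwrite("pics/w4.png",cv2.resize(im[130:430,0:400],None,fx=2,fy=2,interpolation=cv2.INTER_CUBIC))
E
```

```text
tcp_pos: [0.5743, 0.2418, 0.1062]
contact_force: [0.6, -8.0, 12.7]
```

View pics/w4.png

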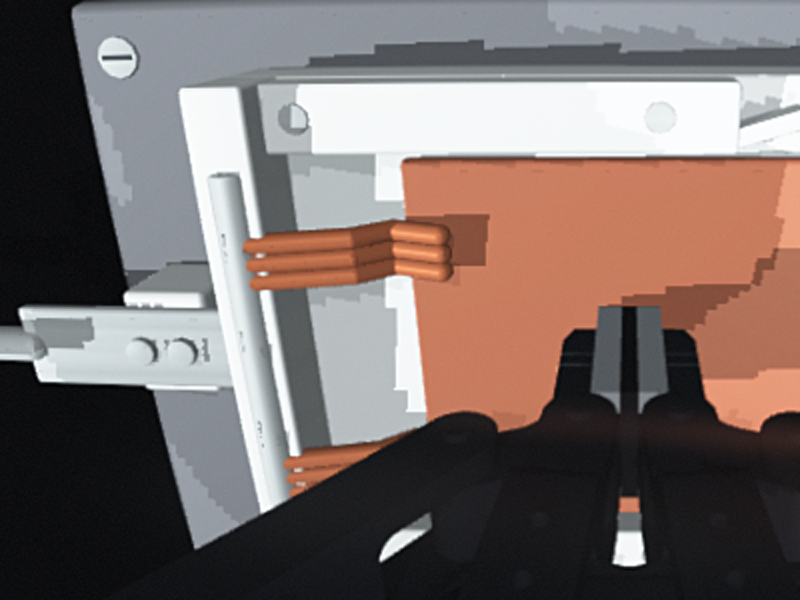

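The crop shows the panel's front edge just reaching under the clip tips at crop (410,250), with the panel square to the rail. The extra drag is the clip lifting, so I continue in small steps.

```bash

echo '{"motion": [[0, -0.0017, 0, 0, 0, 0], [0, -0.0033, 0, 0, 0, 0], [0, -0.005, 0, 0, 0, 0], [0, -0.0067, 0, 0, 0, 0]]}' | python3 -m pendant | grep -E "tcp|ct_force:"
sed -i 's/range(215,330,6)/range(205,330,4)/; s/F=np.array(F)/F=np.array(F);F=F[F[:,1]<np.median(F[:,1])+.004]/' chk.py; sed -i 's/^n,l,s,c=/m[:,:0]=0;n,l,s,c=/' chk.py
python3 - <<'E'
exec(open("chk.py").read().split("F=[]")[0])
zt=.0333
print([ (v,np.round(np.array(bf(onplane(ci,np.flatnonzero(M[v])[0]-.5,v,zt)))*1e3,1).tolist()) for v in range(205,340,5) if M[v].any()], np.array(bf(o["tcp_pos"]))*1e3)
E
```

```text
tcp_pos: [0.5742, 0.2429, 0.1062]
contact_force: [1.4, -9.7, 14.2]
[(205, [47.9, -25.1]), (210, [45.9, 65.3]), (215, [43.8, 65.9]), (220, [41.7, 65.7]), (225, [39.5, 65.9]), (230, [37.3, 66.1]), (235, [35.1, 65.9]), (240, [32.9, 66.1]), (245, [30.7, 84.5]), (250, [28.4, 100.4]), (255, [26.1, 101.7]), (260, [23.7, 100.7]), (265, [21.4, 101.5]), (270, [19.0, 101.0]), (275, [16.6, 100.5]), (280, [14.4, 65.7]), (285, [12.0, 66.0]), (290, [9.5, 65.7]), (295, [7.1, 66.0]), (300, [4.6, 65.8]), (305, [2.1, 66.0]), (310, [-0.5, 65.8]), (315, [-3.0, 66.1]), (320, [-5.6, 65.8]), (325, [-8.3, 66.1]), (330, [-10.9, 65.9]), (335, [-13.6, 65.7])] [ 3.52024399 19.59933768]
```

Converted, -0.001 m / 0.3 = -0.0033, -0.0005 m / 0.3 = -0.0017.

```bash

echo '{"motion": [[0, 0, -0.0007, 0, 0, 0], [0, -0.0017, -0.0007, 0, 0, 0], [0, -0.0033, -0.0007, 0, 0, 0]]}' | python3 -m pendant | grep -E "tcp|ct_force:"
echo '{"motion": [[0, -0.0017, 0, 0, 0, 0], [0, -0.0033, 0, 0, 0, 0], [0, -0.0033, 0, 0, 0, 0]]}' | python3 -m pendant | grep -E "tcp|ct_force:"
```

```text
tcp_pos: [0.5739, 0.2447, 0.1063]
contact_force: [1.3, -5.5, 8.8]
tcp_pos: [0.5736, 0.2466, 0.1062]
contact_force: [1.8, -5.9, 9.4]
```

```bash
cat > c2.py <<'E'
exec(open("chk.py").read().split("F=[]")[0])
zt=.0333
P=np.array([bf(onplane(ci,np.flatnonzero(M[v])[0]-.5,v,zt)) for v in range(280,345,3) if M[v].any()])
P=P[np.abs(P[:,1]-np.median(P[:,1]))<.004]
e=[bf(onplane(ci,u,np.flatnonzero(M[:,u])[0]-.5,zt))[0] for u in range(225,330,10) if M[:,u].any()]
t=np.array(bf(o["tcp_pos"]))
print("front",np.median(P[:,1])*1e3,len(P),"slope",np.polyfit(P[:,0],P[:,1],1)[0],"xedge",np.median(e)*1e3,"tcp",t*1e3,"tcp-front",(t[1]-np.median(P[:,1]))*1e3,o["contact_force"],o["clock"])
E
python3 c2.py
```

```text
front 69.89312138510934 21 slope -0.0032203007083676416 xedge 46.241531212667084 tcp [ 3.36941302 23.31684709] tcp-front -46.5762742913357 [ 1.81507194 -5.92365502  9.41872344] 15.85
```

Converted, -0.004 m / 0.3 = -0.0133, -0.003 m / 0.3 = -0.01.

```bash

echo '{"motion": [[0, -0.0033, 0.0003, 0, 0, 0], [0, -0.0067, 0.0003, 0, 0, 0], [0, -0.01, 0.0003, 0, 0, 0], [0, -0.0133, 0.0003, 0, 0, 0]]}' | python3 -m pendant | grep -E "tcp|ct_force:"
echo '{"motion": [[0, -0.0033, 0, 0, 0, 0], [0, -0.0067, 0, 0, 0, 0], [0, -0.01, 0, 0, 0, 0], [0, -0.0133, 0, 0, 0, 0]]}' | python3 -m pendant | grep -E "tcp|ct_force:"; python3 c2.py
```

```text
tcp_pos: [0.5724, 0.2512, 0.1058]
contact_force: [1.5, -5.1, 7.4]
tcp_pos: [0.5718, 0.2551, 0.1059]
contact_force: [0.6, -5.0, 8.9]
front -24.666229826212888 22 slope -0.02309116818852922 xedge nan tcp [ 2.84406204 32.03778703] tcp-front 56.704016855440294 [ 0.59519847 -5.0360089   8.89593023] 16.7
  return _methods._mean(a, axis=axis, dtype=dtype,
  ret = ret.dtype.type(ret / rcount)
```

```bash
sed -i 's/i=1+np.argmax(s\[1:,4\])/i=1+np.argmax([s[k,4]*(c[k][0]<360 and c[k][1]<300) for k in range(1,n)])/; s/m\[:,:0\]=0;//' chk.py; sed -i 's/zt=.0333/zt=.0330/' c2.py; python3 c2.py
```

```text
front 78.21501696483347 20 slope -0.0018976931181020399 xedge 45.68422749202998 tcp [ 2.83369859 32.36467042] tcp-front -45.850346541041226 [ 1.06424343 -2.05464986  7.69182853] 16.75
```

The rows are not in the units I measure in: shifts go in shares of 0.3 m and turns go in shares of 2 rad. I convert before sending: -0.005 m / 0.3 = -0.0167, -0.004 m / 0.3 = -0.0133.

```bash

echo '{"motion": [[0, -0.0033, 0.0007, 0, 0, 0], [0, -0.0067, 0.001, 0, 0, 0], [0, -0.01, 0.001, 0, 0, 0], [0, -0.0133, 0.001, 0, 0, 0], [0, -0.0167, 0.001, 0, 0, 0]]}' | python3 -m pendant | grep -E "tcp|ct_force:"; python3 c2.py
echo '{"motion": [[0, -0.0033, 0, 0, 0, 0], [0, -0.0067, 0, 0, 0, 0], [0, -0.01, 0, 0, 0, 0], [0, -0.0133, 0, 0, 0, 0]]}' | python3 -m pendant | grep -E "tcp|ct_force:"; python3 c2.py
```

```text
tcp_pos: [0.5713, 0.26, 0.1059]
contact_force: [0.9, -4.6, 10.6]
front 82.76598810408794 20 slope -0.0021036378375834932 xedge 45.94576250925392 tcp [ 3.0705641  36.95995729] tcp-front -45.80603081522689 [ 0.87300473 -4.64895196 10.60615156] 17.3
tcp_pos: [0.5708, 0.264, 0.1058]
contact_force: [0.8, -4.4, 10.4]
front 86.77836425974323 20 slope -0.0020968303538758774 xedge 45.971533455822446 tcp [ 3.0753448  40.96117276] tcp-front -45.81719149852623 [ 0.77608624 -4.42424915 10.38402129] 17.75
```

Front at 86.8 mm; the stop is at about 91.5. Small steps to the stop.

Converted, -0.003 m / 0.3 = -0.01, -0.002 m / 0.3 = -0.0067.

```bash

echo '{"motion": [[0, -0.0033, 0, 0, 0, 0], [0, -0.0067, 0, 0, 0, 0], [0, -0.01, 0, 0, 0, 0], [0, -0.01, 0, 0, 0, 0]]}' | python3 -m pendant | grep -E "tcp|ct_force:"; python3 c2.py
echo '{"motion": [[0, -0.0017, 0, 0, 0, 0], [0, -0.0033, 0, 0, 0, 0], [0, -0.0033, 0, 0, 0, 0]]}' | python3 -m pendant | grep -E "tcp|ct_force:"; python3 c2.py
```

```text
tcp_pos: [0.5703, 0.2674, 0.1058]
contact_force: [0.4, -3.3, 9.0]
front 90.43096450988416 20 slope 0.0021091603302545153 xedge 45.938550402161944 tcp [ 3.05435627 44.40725842] tcp-front -46.023706088250634 [ 0.3589402  -3.25408542  9.0106529 ] 18.2
tcp_pos: [0.5702, 0.2676, 0.1058]
contact_force: [0.7, -4.9, 9.6]
front 90.4652662896785 20 slope 0.004898878734651722 xedge 45.945069124196344 tcp [ 3.03912588 44.57912213] tcp-front -45.88614416016104 [ 0.69862537 -4.91933042  9.6048782 ] 18.55
```

Converted, -0.0015 m / 0.3 = -0.005, -0.001 m / 0.3 = -0.0033.

```bash

echo '{"motion": [[0, -0.0017, 0, 0, 0, 0], [0, -0.0033, 0, 0, 0, 0], [0, -0.005, 0, 0, 0, 0], [0, -0.005, 0, 0, 0, 0]]}' | python3 -m pendant | grep -E "tcp|ct_force:"; python3 c2.py
echo '{"motion": [[0, -0.0017, 0, 0, 0, 0], [0, -0.0033, 0, 0, 0, 0], [0, -0.0033, 0, 0, 0, 0]]}' | python3 -m pendant | grep -E "tcp|ct_force:"; python3 c2.py
```

```text
tcp_pos: [0.5702, 0.2678, 0.1058]
contact_force: [0.7, -7.6, 12.8]
front 90.54368448623076 20 slope 0.00712750042325469 xedge 45.9492824814239 tcp [ 3.05199607 44.79150707] tcp-front -45.752177412009104 [ 0.68106235 -7.63806343 12.79587665] 19.0
tcp_pos: [0.5702, 0.2679, 0.1058]
contact_force: [0.4, -10.2, 13.8]
front 90.54565534170516 20 slope 0.004354420717475862 xedge 45.93474145026641 tcp [ 3.07810951 44.92885005] tcp-front -45.616805287675945 [  0.39576401 -10.21813698  13.84179683] 19.35
```

```bash

echo '{"motion": [[0, 0.0033, 0, 0, 0, 0], [0, 0.0067, 0, 0, 0, 0], [0, 0.0067, -0.0017, 0, 0, 0]]}' | python3 -m pendant | grep -E "tcp|ct_force:"
echo '{"motion": [[0, 0, -0.0067, 0, 0, 0], [0, 0, -0.0333, 0, 0, 0], [0, 0, -0.1, 0, 0, 0], [0, 0, -0.1667, 0, 0, 0], [0, 0, -0.2333, 0, 0, 0]]}' | python3 -m pendant | grep -E "tcp|ct_force:"
echo '{"motion": [[0.0667, 0, -0.1, 0, 0, 0], [0.1333, 0, -0.2, 0, 0, 0], [0.2, 0, -0.3333, 0, 0, 0], [0.2, 0, -0.4333, 0, 0, 0], [0.2, 0, -0.4333, 0, 0, 0]]}' | python3 -m pendant|grep tcp
python3 - <<'E'
from h import *
o=r.get_obs();ci,im,d,m=panel();cv2.imwrite("pics/w5.png",im)
np.savez("w5.npz",d=d,R=ci["R"],t=ci["t"],camera_matrix=ci["camera_matrix"],k1=ci["k1"])
print(o["tcp_pos"],o["orientation"])
E
```

```text
tcp_pos: [0.5699, 0.2681, 0.1059]
contact_force: [1.4, -1.5, 3.0]
tcp_pos: [0.5679, 0.2704, 0.176]
contact_force: [0.5, 1.0, 0.7]
tcp_pos: [0.6295, 0.2803, 0.3108]
[0.62947162 0.28031521 0.31077123] [-3.12906492 -0.22564754 -0.01222587]
```

View pics/w5.png

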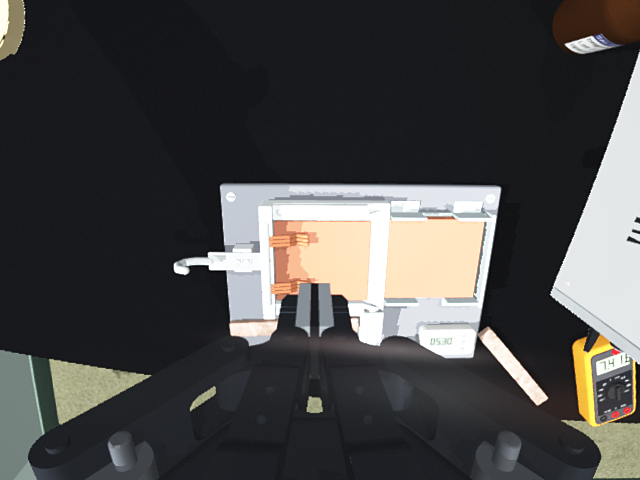

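The picture shows the panel in the jig at (275..370, 220..300) under both clips, and the stack still squared in the tray. I check its rear edge and the bolt post position numerically.

```bash
python3 - <<'E'
from h import *
exec([l for l in open("chk.py") if l.startswith("yw=")][0]);exec([l for l in open("chk.py") if l.startswith("bf=")][0])
B4=lambda p:np.round(np.array(bf(p))*1e3,1)
im=cv2.imread("pics/w5.png");z=np.load("w5.npz");ci={k:z[k] for k in("R","t","camera_matrix","k1")}
print("screws",[B4(onplane(ci,*p,.012)) for p in[(231,197),(490,198)]],"exp (65,137),(65,-137)")
hsv=cv2.cvtColor(im,cv2.COLOR_BGR2HSV);m=cv2.inRange(hsv,(5,60,120),(22,255,255))
for v in(225,255,270,285):
    u=np.flatnonzero(m[v]);u=u[(u>250)&(u<500)];g=np.flatnonzero(np.diff(u)>5)
    print(v,[ (int(u[k]),int(u[k+1]),B4(onplane(ci,u[k]+.5,v,.033)),B4(onplane(ci,u[k+1]-.5,v,.030))) for k in g],B4(onplane(ci,u[-1]+.5,v,.03)))
for u in (335,350,360):
    vv=np.flatnonzero(m[:,u]);vv=vv[(vv>200)&(vv<320)];print(u,vv[0],vv[-1],B4(onplane(ci,u,vv[0]-.5,.033)),B4(onplane(ci,u,vv[-1]+.5,.033)))
im,d=grab_frame("scene");c=camera_info("scene");W=cloud(c,d)
Q=np.stack([(W[...,:2]-O)@A,(W[...,:2]-O)@B,W[...,2]],-1)
k=(d>0)&(np.abs(Q[...,0]+.12)<.02)&(np.abs(Q[...,1]+.0155)<.03)&(Q[...,2]>.045)&(Q[...,2]<.075)
print("post pts",k.sum(),np.median(Q[k],0)*1e3,Q[k].max(0)*1e3,Q[k].min(0)*1e3,np.mean(np.argwhere(k),0))
print(B4(onplane(c,265,284,.0625)))
cv2.imwrite("pics/s6.png",cv2.resize(im[225:345,150:350],None,fx=4,fy=4,interpolation=cv2.INTER_CUBIC))
E
```

```text
screws [array([ 65.5, 137.3]), array([  66. , -137.9])] exp (65,137),(65,-137)
225 [(361, 369, array([41.3,  1.5]), array([40.5, -6.1])), (370, 446, array([41.4, -7.6]), array([ 40.9, -85.8]))] [  41.1 -126. ]
255 [(368, 398, array([ 8.9, -7.2]), array([  7.8, -38.3]))] [   7.9 -126.5]
270 [(368, 387, array([-8., -8.]), array([ -9.3, -27.8]))] [  -9.3 -126.8]
285 [(298, 330, array([-25.7,  66. ]), array([-27. ,  32.7])), (367, 385, array([-25.4,  -7.8]), array([-26.8, -26.8]))] [ -27.1 -126.1]
335 221 294 [45.9 28.5] [-36.8  26.8]
350 221 300 [46.  13.3] [-44.   10.3]
360 221 300 [46.   3.2] [-44.   -0.6]
post pts 65 [-121.2163566   -12.83309383   59.93593547] [-112.51988342   -7.92520644   66.32496487] [-126.41290549  -24.02950894   45.52082645] [286.95384615 264.24615385]
[-119.3  -17.4]
```

View pics/s6.png

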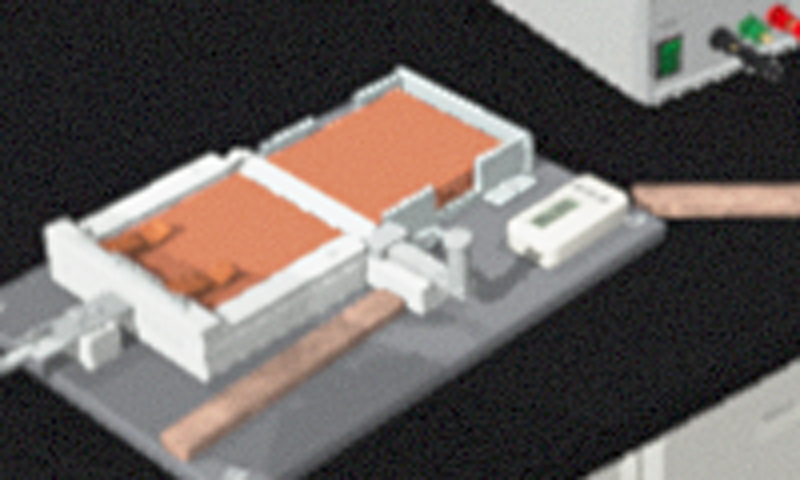

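The crop shows the panel seated behind the end stop and under the clips. The bolt is still drawn back, with its post at crop (457,245). I now go to the robot side of the post.

Converted, -0.2185 m / 0.3 = -0.7283, 0.0643 m / 0.3 = 0.2143.

```bash

echo '{"motion": [[-0.1467, 0.0433, 0, 0, 0, 0], [-0.2933, 0.0867, 0.0667, 0, 0, 0], [-0.44, 0.13, 0.1667, 0, 0, 0], [-0.5833, 0.1733, 0.2667, 0, 0, 0], [-0.7283, 0.2143, 0.3333, 0, 0, 0]]}' | python3 -m pendant|grep tcp
echo '{"motion": [[0, 0, 0.0667, 0, 0, 0], [0, 0, 0.1333, 0, 0, 0], [0, 0, 0.1333, 0, 0, 0], [0, 0, 0.1333, 0, 0, 0]]}' | python3 -m pendant|grep -E "tcp|ct_f"
python3 - <<'E'
from h import *
exec([l for l in open("chk.py") if l.startswith("yw=")][0]);exec([l for l in open("chk.py") if l.startswith("bf=")][0])
o=r.get_obs();print(np.array(bf(o["tcp_pos"]))*1e3,o["tcp_pos"][2],o["orientation"],o["clock"])
E
```

```text
tcp_pos: [0.4243, 0.185, 0.2062]
tcp_pos: [0.4267, 0.1865, 0.1682]
contact_force: [0.7, -0.3, 1.4]
[-150.44011052  -15.41682904] 0.1681601965360786 [ 3.13293673  0.22664904 -0.00334112] 21.7
```

Converted, 0.048 m / 0.3 = 0.16, 0.042 m / 0.3 = 0.14.

```bash

echo '{"motion": [[0, 0, 0.05, 0, 0, 0], [0, 0, 0.1, 0, 0, 0], [0, 0, 0.14, 0, 0, 0], [0, 0, 0.16, 0, 0, 0], [0, 0, 0.16, 0, 0, 0]]}' | python3 -m pendant|grep -E "tcp|ct_f"
echo '{"motion": [[0.01, 0, 0, 0, 0, 0], [0.02, 0, 0, 0, 0, 0], [0.0267, 0, 0, 0, 0, 0], [0.0267, 0, 0, 0, 0, 0]]}' | python3 -m pendant|grep -E "tcp|ct_f"
```

```text
tcp_pos: [0.4272, 0.1866, 0.1202]
contact_force: [0.4, -0.5, -0.4]
tcp_pos: [0.436, 0.1878, 0.121]
contact_force: [0.1, 0.8, -0.4]
```

Converted, 0.01 m / 0.3 = 0.0333, 0.008 m / 0.3 = 0.0267.

```bash

echo '{"motion": [[0.0067, 0, 0, 0, 0, 0], [0.0133, 0, 0, 0, 0, 0], [0.02, 0, 0, 0, 0, 0], [0.0267, 0, 0, 0, 0, 0], [0.0333, 0, 0, 0, 0, 0]]}' | python3 -m pendant|grep -E "tcp|ct_f"
echo '{"motion": [[0.0067, 0, 0, 0, 0, 0], [0.0133, 0, 0, 0, 0, 0], [0.02, 0, 0, 0, 0, 0], [0.0267, 0, 0, 0, 0, 0], [0.0333, 0, 0, 0, 0, 0]]}' | python3 -m pendant|grep -E "tcp|ct_f"
```

```text
tcp_pos: [0.4448, 0.189, 0.1204]
contact_force: [-1.9, 0.7, 1.2]
tcp_pos: [0.4552, 0.1905, 0.1206]
contact_force: [-3.0, 0.1, 0.9]
```

Converted, 0.01 m / 0.3 = 0.0333, 0.008 m / 0.3 = 0.0267.

```bash

echo '{"motion": [[0.0067, 0, 0, 0, 0, 0], [0.0133, 0, 0, 0, 0, 0], [0.02, 0, 0, 0, 0, 0], [0.0267, 0, 0, 0, 0, 0], [0.0333, 0, 0, 0, 0, 0]]}' | python3 -m pendant|grep -E "tcp|ct_f"
echo '{"motion": [[0.0067, 0, 0, 0, 0, 0], [0.0133, 0, 0, 0, 0, 0], [0.02, 0, 0, 0, 0, 0], [0.0267, 0, 0, 0, 0, 0]]}' | python3 -m pendant|grep -E "tcp|ct_f"
```

```text
tcp_pos: [0.4652, 0.1919, 0.1206]
contact_force: [-1.6, -1.1, 0.5]
tcp_pos: [0.4731, 0.1931, 0.1206]
contact_force: [-2.2, -1.2, -0.4]
```

```bash

echo '{"motion": [[0.0033, 0, 0, 0, 0, 0], [0.0067, 0, 0, 0, 0, 0], [0.01, 0, 0, 0, 0, 0], [0.0133, 0, 0, 0, 0, 0]]}' | python3 -m pendant|grep -E "tcp|ct_f"
echo '{"motion": [[0.0033, 0, 0, 0, 0, 0], [0.0067, 0, 0, 0, 0, 0], [0.01, 0, 0, 0, 0, 0]]}' | python3 -m pendant|grep -E "tcp|ct_f"
```

```text
tcp_pos: [0.4744, 0.1932, 0.12]
contact_force: [-11.5, -2.5, 5.4]
tcp_pos: [0.4749, 0.1933, 0.1194]
contact_force: [-17.0, -2.8, 8.6]
```

```bash

echo '{"motion": [[-0.02, 0, 0, 0, 0, 0], [-0.0467, 0, 0, 0, 0, 0], [-0.0733, 0, 0, 0, 0, 0], [-0.1, 0, 0, 0, 0, 0]]}' | python3 -m pendant|grep -E "tcp|ct_f"
echo '{"motion": [[0, 0, -0.1333, 0, 0, 0], [0, 0, -0.2667, 0, 0, 0], [0, 0, -0.4, 0, 0, 0], [0, 0, -0.5333, 0, 0, 0], [0, 0, -0.6, 0, 0, 0]]}' | python3 -m pendant|grep -E "tcp|ct_f"
echo '{"motion": [[0.1333, -0.0433, 0, 0, 0, 0], [0.2667, -0.0867, 0, 0, 0, 0], [0.4, -0.13, 0, 0, 0, 0], [0.5333, -0.1667, 0, 0, 0, 0], [0.6667, -0.1667, 0, 0, 0, 0]]}' | python3 -m pendant|grep -E "tcp|ct_f"
echo '{"motion": [[0, 0, 0, 0, 0, 0], [0, 0, 0, 0, 0, 0]]}' | python3 -m pendant|grep -E "tcp|ct_f"
python3 - <<'E'
from h import *
a,_=grab_frame("wrist");b,d=grab_frame("scene");c=camera_info("scene")
exec([l for l in open("chk.py") if l.startswith("yw=")][0])
W=cloud(c,d);Q=np.stack([(W[...,:2]-O)@A,(W[...,:2]-O)@B,W[...,2]],-1)
k=(d>0)&(np.abs(Q[...,0]+.10)<.04)&(np.abs(Q[...,1]+.0155)<.03)&(Q[...,2]>.047)&(Q[...,2]<.075)
print("post",k.sum(),np.median(Q[k],0)*1e3)
a=cv2.resize(a[150:370,180:540],(800,489));b=cv2.resize(b[235:325,150:340],None,fx=4,fy=4)
cv2.imwrite("pics/f.png",cv2.resize(np.vstack([a,cv2.copyMakeBorder(b,0,0,0,40,0)]),(560,594)))
print(r.get_obs()["clock"])
E
```

```text
tcp_pos: [0.4502, 0.19, 0.1209]
contact_force: [0.7, -1.0, -0.1]
tcp_pos: [0.451, 0.1906, 0.3044]
contact_force: [0.2, -0.9, -0.2]
tcp_pos: [0.6415, 0.2706, 0.3007]
contact_force: [-0.4, 0.1, 0.4]
tcp_pos: [0.6411, 0.268, 0.2998]
contact_force: [-0.3, 0.4, 0.1]
post 59 [-89.77778198 -13.22992361  61.65026384]
26.9
```

View pics/f.png

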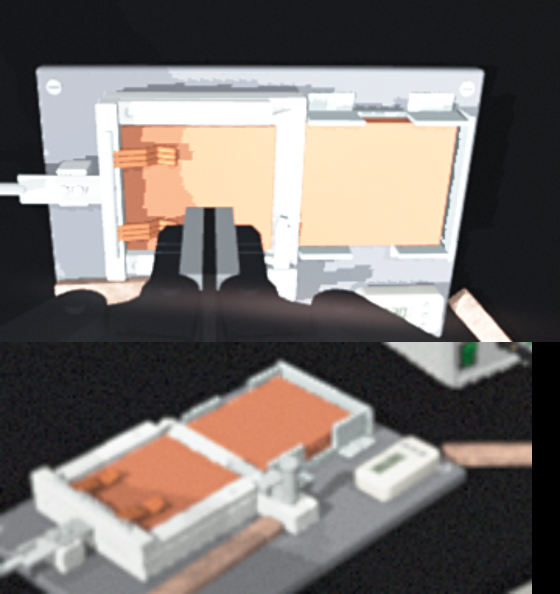

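The top half shows the panel square in the jig under both clips, with the bolt nose across behind it at (283,225). The lower half shows the post, at (290,470), now close against its guide. It has moved about 31–34 mm and the push ended on a hard stop.

```bash
python3 -c "
from bench import r
print(r.hand_in())"
```

```text
the job is handed in; nothing more can be done
None
```

I handed the job in at about 27 s. The top panel is home in the jig under both clips, and the bolt was pushed across to a hard stop (about 31 mm measured from depth, 30 mm needed). The other four panels and the bystanders look undisturbed, and the highest pressing force read was about 14 N (about 17 N with the sideways push). The hand-in gave no verdict.

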